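# Set a chain tensioner with the push rod

### The job

Set the spring-loaded tensioner in the engine casing so that its lock pin holds it back. Draw the round-ended push rod out of the tool block by its shaft, lay it down flat on the rubber mat, take it again by its square handle, and with its round end push the plunger deep in the casing's bore gently but fully home, so that the lock pin on top drops and holds it. Then draw the rod out and lay it flat on the mat again, leaving the scraper and the piston where they are.

Things in the scene. Friction and masses are not known exactly. Their poses are not given: they have to be found in the camera images.
- rod_handle (a point): Centre of the push rod's handle, on its axis; x along the rod to its round end, z up at the start. Rod 195 mm long, 0.35 kg (+-30%): wooden square handle 26 x 26 x 90 mm, then in line a round steel shaft, 16 mm diameter, 105 mm long, flat end. It balances 25 mm ahead of this point, so laid on its handle it lies level, shaft in the air.
- rod_shaft (a point): Middle of the push rod's shaft, on its axis, 97.5 mm ahead of the handle's centre; axes as rod_handle. At the start the whole handle is inside a pigeonhole of the tool block, its front 3 mm inside the mouth; only the shaft stands out, level.
- rod_tip (a point): Centre of the push rod's flat round end, 150 mm ahead of the handle's centre; axes as rod_handle.
- rack: Fixed wooden tool block 100 x 200 x 76 mm; origin at the centre of its underside, x points out of the mouths. Two pigeonholes side by side, centres at y = +50 and -50 mm, each 38 x 38 mm, 94 mm deep, closed behind and above (roof 8 mm), floor 30 mm above the table. Push rod in one, scraper in the other.
- scraper_mid (a point): Scraper: same handle as the push rod but with a flat blade 34 mm wide, 195 mm long, in the other pigeonhole; not wanted. This point is on its axis at the front end of the handle, x points to the blade.
- mat: Fixed black rubber mat 220 (x) x 280 (y) x 3 mm lying on the table; origin at the centre of its underside.
- casing: Fixed aluminium engine casing, a block 170 mm (x, along the bore) x 100 mm (160 over its feet) x 100 mm high; origin at the centre of its underside, x points into the bore, z up.
- bore_mouth (a point): Centre of the bore's mouth in the casing's face, 65 mm above the table; x points level into the bore, z up. A thin dark ring surrounds the mouth. Bore 21 mm in diameter for 12 mm, then 22 mm square. The plunger's flat steel face lies 74 mm deep at rest, 96 mm deep when fully home.
- plunger (a joint): How far the sprung plunger is pushed in, m: 0 at rest, 0.022 against its stop. The spring pushes back with 6 N at rest, 14 N fully home. From about 0.019 the lock pin drops into its notch; let go, the plunger comes back to about 0.017 and is held there.
- pin_head (a point): Centre of the top face of the steel lock pin, loose in a hole in the casing's top, 120 mm behind the bore's mouth; z along the pin. Pin 10 mm in diameter, head 32 mm in diameter, 20 mm high. At the start its top is 132 mm above the table; it drops 12 mm, onto the casing, when the plunger is fully home.
- piston_mid (a point): Aluminium piston, 72 mm in diameter and height, standing near the mat; this is its centre. Not wanted.
Things that resemble listed ones, but are neither listed nor needed, are in the scene too. Of the things shaped like the part that bears pin_head, the dark steel one is meant.

How it is judged (in metres and radians):
On the way, in this order (a step that is already met when the one before it is completed fails the run):
1. the push rod has been drawn out and lies flat on the mat, let go (x of rod_handle in the frame of mat between -0.11 and 0.11 m and y of rod_handle in the frame of mat between -0.14 and 0.14 m and height (world z) of rod_handle below 0.022 m and angle between rod_handle's own x axis and vertical between 1.45 and 1.69 rad and contact force between the fingers and push_rod below 0.3 N and linear speed of push_rod below 0.02 m/s), for 0.2 s.
2. the push rod pushes the plunger home (at least 19 mm of its 22 mm stroke) (value of joint plunger above 0.019 m and contact force between push_rod and plunger above 1 N), for 0.1 s.
At the end, for the whole second after the job is handed in: The plunger stands held at 14 mm or more of its stroke with the lock pin dropped (its top less than 59 mm above the bore's axis), and the push rod lies flat on the mat (handle's centre over the mat and less than 22 mm above the table, rod level within 0.12 rad), let go and at rest (all of step 1 and value of joint plunger above 0.014 m and z of pin_head in the frame of bore_mouth between 0.05 and 0.059 m); the robot touches nothing.
It fails at once if the plunger is rammed (more than 60 N between push rod and plunger) (contact force between push_rod and plunger above 60 N).
It fails at once if the scraper is displaced by more than 30 mm (distance of scraper_mid from where it was at the start of the episode above 0.03 m).
It fails at once if the piston is displaced by more than 30 mm (distance of piston_mid from where it was at the start of the episode above 0.03 m).
It also fails if it takes over 64 s, if anything falls off the work surface, if the arm or the gripper's body presses on something with over 40 N, if the wrist force passes 120 N, or if a joint passes its speed limit or range.

### The arm

A 6-joint arm with a two-finger parallel gripper is mounted at the origin on the work surface. World frame = base frame: x ahead of the robot, y to its left, z up, the work surface at z = 0. Lengths are in mm, angles in rad, forces in N, time in s.
With the tool pointing down it reaches from about 250 to 775 mm from the base axis. Payload 4 kg.
Tool frame: the origin (TCP) lies at the very end of the fingers, on their centre line; the grasp point (between the pads) lies 19 mm behind it; x points along the fingers, z is the direction in which the jaws open and shut, and the axes are right-handed (so a half turn about x gives the same grasp; the last joint's range is limited). The gripper opens to 85 mm and grips with 20 to 120 N. Pads are 22 mm wide; open, the fingers measure 114 mm over their backs; the gripper's body (76 mm by 85 mm) begins 54 mm behind the grasp point. The pads swing forward as they close: fully open they stand 13 mm farther back than shut.
Start: joints at [-1.322, 0.087, 1.371, -0, 1.684, -0.103], TCP at [189.521, -516.333, 231.341] pointing down, gripper open.
Joint ranges: [-3.1, 3.1], [-0.76, 2.03], [0.27, 2.55], [-1.08, 4.22], [0.17, 2.65], [-2.57, 2.57]. Speed limits (rad/s): [2.79, 2.79, 3.14, 3.14, 3.14, 3.14].

### API

Orientations are given as a unit quaternion [w, x, y, z].
In Python, from rig import ctrl gives the robot as it stands.
- The arm moves only by the shell command python3 -m jog 'ROWS' [FORCE]. ROWS is a JSON object of lists of equal length, an entry for each row: "hand": the opening in per cent of the stroke, from 0 (shut) to 100 (fully open); "delta_pos": the shift along the tool's x, y, z in cm, a list of three; "twist": the turn, a rotation vector about the tool's x, y, z in rad, a list of three. In form: {"hand": [hand, ...], "delta_pos": [[dx, dy, dz], ...], "twist": [[rx, ry, rz], ...]}. A call has 1 to 8 rows; each row is the pose to reach, as a shift and turn from the pose commanded when the call began, along the tool's axes at that moment; what a row does not reach only later rows make up. A row lasts 1/12 s, in which the tool goes at most 41.7 mm and 7.16 degrees, less where a joint would pass 70% of its speed; a pose out of reach is approached as far as the arm can. A call with a gripper value outside its range is refused whole. The fingers move at their own pace and stop on an object; FORCE is the grip in N (left out, the last holds). Time passes only in rows, so rows that repeat a pose let the fingers close. It gives the time, the measured TCP pose, the force and the opening at its end, in the units of the state.
- ctrl.read_state(): the state, without advancing time (a new reading comes with each control period).
- ctrl.camera(name): name is "scene" or "top" or "wrist"; returns a dict with "image" (420x560x3 uint8, blue, green, red), "depth" (420x560 float32, mm along the optical axis (not along the pixel's ray), 0 where there is no reading), "fov_y" (degrees; the focal length in pixels is half the picture's height over the tangent of half this angle, whatever the lens; pixels are square), "cx", "cy" (the principal point, pixels), "origin" and "attitude" of the camera in the world. Camera axes: x right, y up, looking along -z (the intrinsics and any distortion apply to the point x, -y, -z); pixel columns grow to the right and rows downward; lengths in mm; the calibration is good to about 2 mm. A picture is of the moment at which its call begins.
- ctrl.sign_off(): hands the job in, once; it reports no verdict.
Trained networks look in the newest picture that a camera, given by its name, has taken for a name from the list of things; names that differ only in an ending like _2 or _b are one class to them, and where a whole thing is asked for, a point or a joint stands for the part that bears it (a point fixed in the world has none). Each returns a list of dicts, best first, with "score" (0 to 1); they miss things now and then, are a little off and sometimes report something else, mostly with a low value. They report only what shows in the picture. A call takes as long as a camera call. They do not tell look-alikes from the thing itself.
- ctrl.look_for(camera, thing): "bbox" ([left, top, right, bottom] in pixels, round what is visible of it).
The state is a dict: "time": time; "q": joint angles; "joint_vel": joint speeds; "effort": joint torques, N m; "eef_pos": TCP position; "ee_rot": TCP orientation; "contact_force": force on the tool from outside, world axes, zero at the start; "ft_torque": the same for the moment, N m; "width": opening from 0.0 (shut) to 1.0 (fully open).
Only numpy, scipy, OpenCV 4.12 (cv2) and the standard library are available. Lean on these libraries where they do the work, as an engineer would, in place of code of your own. Each camera call takes 0.05 s, during which the arm holds its last target.

## Working session

There is one attempt and no reset: what is moved stays moved. The work goes in short steps, Python scripts to look and compute and a shell command to move; the robot and the scene stay as the last step left them, time stands still between calls to the robot, and variables do not carry over. Pictures are saved under pics/ and viewed, and the job is handed in when it is done.

```bash
ls -la; mkdir -p pics; python3 - <<'E'
from rig import ctrl
import cv2
s=ctrl.read_state()
print(s)
for n in ["scene","top","wrist"]:
    c=ctrl.camera(n)
    cv2.imwrite(f"pics/{n}0.png",c["image"])
    print(n,{k:v for k,v in c.items() if k not in("image","depth")})
    for t in ["rod_handle","rod_shaft","scraper_mid","mat","casing","bore_mouth","pin_head","piston_mid","rack","plunger"]:
        try:
            print(t,[( [round(x) for x in d["bbox"]],round(d["score"],2)) for d in ctrl.look_for(n,t)][:4])
        except Exception as e: print(t,e)
E
```

```text
total 12
drwxr-xr-x  3 agent agent 4096 Dec  7 02:27 .
drwxr-xr-x 23 root  root  4096 Dec  7 02:26 ..
drwxr-xr-x  2 agent agent 4096 Dec  7 02:27 pics
{'time': 0.0, 'q': array([-1.32210547e+00,  8.79402711e-02,  1.37230558e+00,  2.60359734e-05,
        1.68359410e+00, -1.03114053e-01]), 'joint_vel': array([-2.93461555e-05,  7.01475755e-04, -3.84599112e-04, -1.19357329e-03,
       -7.24886984e-04,  6.70185452e-04]), 'effort': array([ 1.24102338e-03, -3.51865232e+01, -3.13269532e+01,  5.04609125e-05,
        1.08077595e-02,  9.37230453e-06]), 'eef_pos': array([ 189.39535391, -515.81505889,  230.12114512]), 'ee_rot': array([ 0.57918788,  0.40531144,  0.58037831, -0.40425864]), 'contact_force': array([-1.42659251,  0.70169637, -0.26575521]), 'ft_torque': array([ 0.01645295,  0.01693322, -0.03461375]), 'width': 1.0015985849231244}
scene {'fov_y': 56.59514802797936, 'cx': 275.23511811186705, 'cy': 206.87534217805327, 'origin': array([1517.87999409,  387.97499027,  794.00189651]), 'attitude': array([0.50196012, 0.26748687, 0.37932584, 0.72979361])}
rod_handle [([184, 177, 211, 195], 0.56)]

[... 677 characters left out ...]
271], 0.82)]
scraper_mid []
mat [([258, 215, 367, 308], 0.7)]
casing [([118, 225, 198, 288], 0.87), ([382, 218, 421, 230], 0.69)]
bore_mouth [([119, 223, 196, 288], 0.58)]
pin_head [([93, 264, 107, 276], 0.59), ([412, 210, 462, 286], 0.57), ([128, 244, 146, 261], 0.55)]
piston_mid [([326, 166, 355, 201], 0.71)]
rack [([411, 207, 462, 286], 0.56)]
plunger []
wrist {'fov_y': 62.26070130788292, 'cx': 277.8484238854697, 'cy': 211.24371894108867, 'origin': array([ 256.85539646, -491.13639236,  374.00329423]), 'attitude': array([ 0.81138552, -0.1176257 ,  0.08185807, -0.56667186])}
rod_handle []
rod_shaft []
scraper_mid []
mat []
casing []
bore_mouth []
pin_head []
piston_mid []
rack []
plunger []
```

View pics/scene0.png

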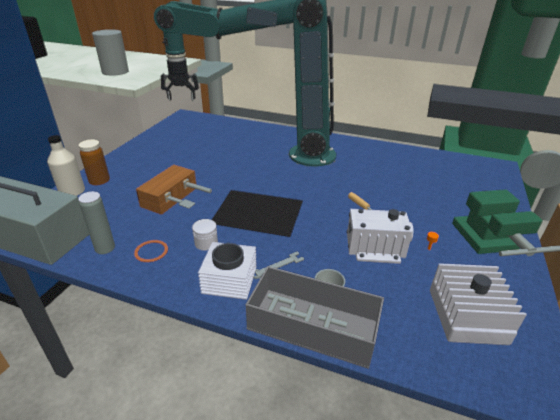

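View pics/top0.png

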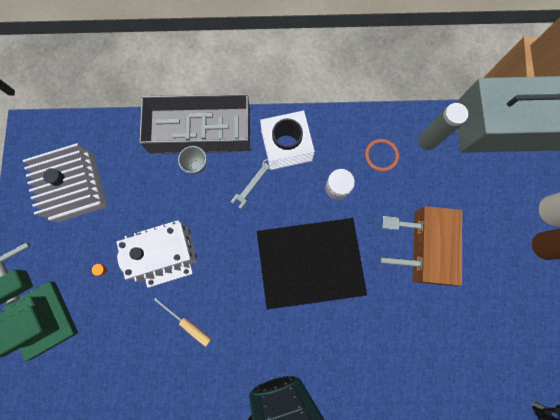

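```bash
cat > h.py <<'E'
import numpy as np, cv2
from scipy.spatial.transform import Rotation as R
def rot(q): return R.from_quat([q[1],q[2],q[3],q[0]])
def foc(c): return c["image"].shape[0]/2/np.tan(np.radians(c["fov_y"]/2))
def pt(c,u,v,d=None):
    if d is None: d=c["depth"][int(round(v)),int(round(u))]
    f=foc(c); p=np.array([(u-c["cx"])/f*d,-(v-c["cy"])/f*d,-d])
    return rot(c["attitude"]).apply(p)+c["origin"]
def cloud(c):
    f=foc(c); h,w=c["depth"].shape
    v,u=np.mgrid[:h,:w]; d=c["depth"]
    p=np.stack([(u-c["cx"])/f*d,-(v-c["cy"])/f*d,-d],-1).reshape(-1,3)
    return (rot(c["attitude"]).apply(p)+c["origin"]).reshape(h,w,3), d>0
def proj(c,p):
    q=rot(c["attitude"]).inv().apply(np.asarray(p)-c["origin"]); f=foc(c)
    return np.array([c["cx"]+f*q[0]/-q[2], c["cy"]-f*q[1]/-q[2]])
def tool(s,target): # shift in tool axes, cm
    return rot(s["ee_rot"]).inv().apply(np.asarray(target)-s["eef_pos"])/10
E
python3 - <<'E'
from rig import ctrl
from h import *
np.set_printoptions(precision=1,suppress=True)
c=ctrl.camera("top"); P,ok=cloud(c)
np.savez("top.npz",P=P,im=c["image"])
for (u,v) in [(260,217),(365,217),(366,306),(259,307),(312,262),(385,264),(400,264),(415,264),(385,224),(400,224),(415,224),(440,250),(340,183),(100,270),(137,252),(160,255),(30,30)]:
    print((u,v),P[v,u])
im=cv2.resize(c["image"][150:330,80:480],None,fx=2,fy=2,interpolation=cv2.INTER_CUBIC)
cv2.imwrite("pics/topz.png",im)
E
```

```text
(260, 217) [620.3  81.9   0.5]
(365, 217) [ 613.3 -219.     1.4]
(366, 306) [ 365.6 -205.6   -2.5]
(259, 307) [369.6  88.5  -0.4]
(312, 262) [488.7 -61.7   2.8]
(385, 264) [ 478.7 -266.3   -0.5]
(400, 264) [ 475.5 -293.4   44.9]
(415, 264) [ 474.2 -330.6   52.9]
(385, 224) [ 585.1 -262.    44.3]
(400, 224) [ 583.8 -302.4   46.3]
(415, 224) [ 583.3 -344.3   43.7]
(440, 250) [ 507.9 -390.6   77. ]
(340, 183) [ 696.8 -140.4   70.9]
(100, 270) [477.1 507.6  53.5]
(137, 252) [515.2 383.5 131.4]
(160, 255) [509.3 335.7  99.4]
(30, 30) [1796.1 1320.5 -726.8]
```

View pics/topz.png

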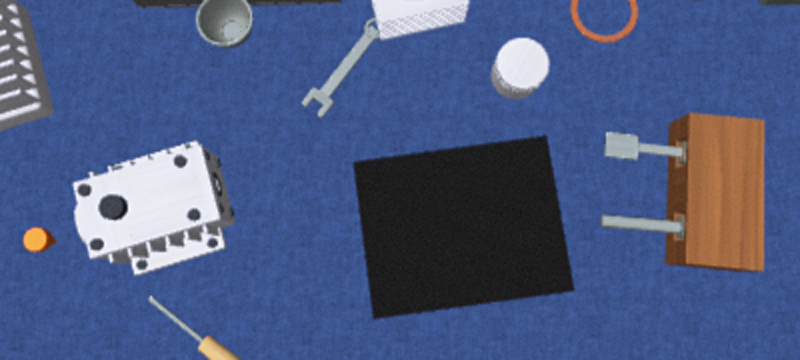

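The top view shows the mat in the centre (260–365, 217–307), with the rack on the right and its mouths facing the mat. The rod lies in the lower pigeonhole (382–420, 264) and the scraper in the upper one. The casing is on the left, with the dark pin at (137, 252) and the bore ring on its right-hand face near (188, 240).

```bash
python3 - <<'E'
from h import *
np.set_printoptions(precision=2,suppress=True)
z=np.load("top.npz");P=z["P"];im=z["im"].astype(int)
u0=np.arange(560)[None,:]+0*np.arange(420)[:,None]; v0=np.arange(420)[:,None]+0*u0
def rect(m,name):
    q=P[m]; r=cv2.minAreaRect(q[:,:2].astype(np.float32)); print(name,len(q),r,"z",np.median(q[:,2])); print(cv2.boxPoints(r))
box=lambda a,b,c,d:(u0>=a)&(u0<=c)&(v0>=b)&(v0<=d)
rect(box(110,215,200,290)&(abs(P[...,2]-100)<5),"casing top")
rect(box(110,215,200,290)&(P[...,2]>122),"pin")
rect(box(400,200,470,290)&(abs(P[...,2]-76)<5),"rack top")
rect(box(250,210,375,315)&(im.sum(-1)<90),"mat")
m=box(375,250,416,275)&(P[...,2]>42)&(P[...,1]>-330)
q=P[m];rect(m,"rod")
a=np.polyfit(q[:,1],q[:,0],1);print("rod x=",a, q[:,1].max(),np.percentile(q[:,2],[10,50,90]))
E
```

```text
casing top 2340 ((523.3926391601562, 355.37139892578125), (100.91434478759766, 171.10108947753906), 15.8895845413208) z 98.7241914379955
[[451.44 423.84]
 [498.29 259.28]
 [595.34 286.9 ]
 [548.5  451.47]]
pin 164 ((477.9587097167969, 222.83531188964844), (371.87603759765625, 30.623008728027344), 77.91729736328125) z 130.78455976099139
[[424.07  44.22]
 [454.01  37.81]
 [531.85 401.45]
 [501.91 407.86]]
rack top 2884 ((522.450927734375, -398.92486572265625), (102.03945922851562, 200.4856719970703), 82.94986724853516) z 75.07306196590054
[[ 416.7  -437.26]
 [ 615.67 -461.86]
 [ 628.2  -360.59]
 [ 429.23 -335.99]]
mat 4706 ((488.6871337890625, -57.9234619140625), (215.460693359375, 275.6465759277344), 6.447421550750732) z 1.901712616696841
[[ 366.16   66.93]
 [ 397.11 -206.97]
 [ 611.21 -182.78]
 [ 580.26   91.13]]
rod 202 ((465.0718078613281, -141.3028564453125), (33.852203369140625, 378.49359130859375), 7.352819919586182) z 48.49506722179251
[[ 424.07   44.22]
 [ 472.5  -331.16]
 [ 506.08 -326.83]
 [ 457.64   48.55]]
rod x= [ -0.12 447.43] 44.22153557656394 [44.91 48.5  52.16]
```

```bash
python3 - <<'E'
from rig import ctrl
from h import *
np.set_printoptions(precision=3,suppress=True)
s=ctrl.read_state(); M=rot(s["ee_rot"]).as_matrix(); print(M, s["time"])
c=ctrl.camera("wrist"); C=rot(c["attitude"]).as_matrix(); print(M.T@C); print(M.T@(c["origin"]-s["eef_pos"]))
t=ctrl.camera("top")
# shaft end with rod at z~43+8
for u in (382,381,421): print(pt(t,u,264,(t["origin"][2]-48)/1.0))
print(proj(t,[547,274,65]),proj(t,[514,389,132]))
cv2.imwrite("pics/topz2.png",cv2.resize(t["image"][195:295,370:470],None,fx=6,fy=6,interpolation=cv2.INTER_CUBIC))
# yaw needed so that jaw z is perp to rod dir (0.124,0.992)
for d in ([.124,.992,0],[-.274,.962,0]):
    d=np.array(d); x=np.array([0,0,-1.])
    for sg in (1,-1):
        z=np.cross(d,x)*sg; z/=np.linalg.norm(z); y=np.cross(z,x); T=np.stack([x,y,z],1)
        print(sg,R.from_matrix(M.T@T).as_rotvec())
E
```

```text
[[ 0.     0.939  0.345]
 [-0.     0.345 -0.939]
 [-1.     0.     0.   ]] 1.7
[[-0.     0.284 -0.959]
 [-0.     0.959  0.284]
 [ 1.     0.    -0.   ]]
[-142.647   71.863   -0.439]
[ 476.916 -246.834   38.807]
[ 476.975 -244.135   38.815]
[ 474.582 -352.105   38.499]
[187.468 241.34 ] [134.655 252.517]
1 [ 2.047  0.    -0.   ]
-1 [-1.095  0.     0.   ]
1 [ 1.645  0.    -0.   ]
-1 [-1.496  0.     0.   ]
```

View pics/topz2.png

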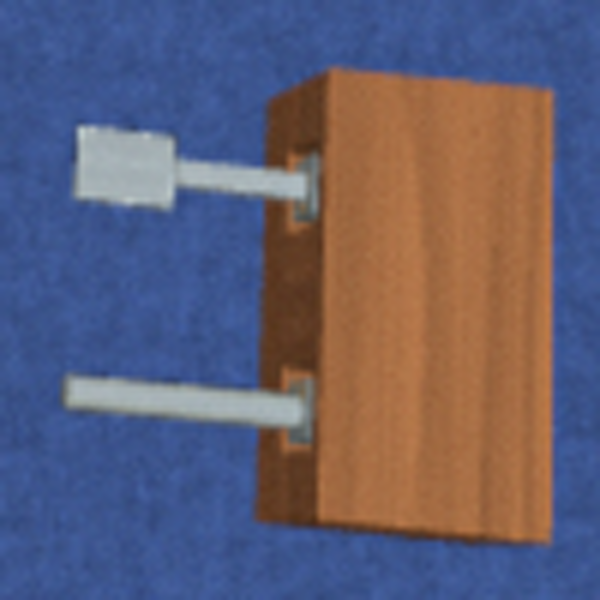

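```bash
python3 - <<'E'
from rig import ctrl
from h import *
s=ctrl.read_state(); print(tool(s,[480,-300,190]))
E
```

```text
[  4.1360829   34.72257249 -10.30116931]
```

```bash
python3 -m jog '{"hand":[60,60,60,60,60,60,60,60],"delta_pos":[[0,4,-1.2],[1,8,-2.4],[2,12,-3.6],[3,16,-4.8],[4,20,-6],[4,24,-7.2],[4,28,-8.4],[4,32,-9.6]],"twist":[[-0.12,0,0],[-0.24,0,0],[-0.36,0,0],[-0.48,0,0],[-0.6,0,0],[-0.72,0,0],[-0.84,0,0],[-0.96,0,0]]}'
python3 - <<'E'
from rig import ctrl
from h import *
s=ctrl.read_state(); print(tool(s,[480,-300,190]))
E
```

```text
time: 2.47
eef_pos: [453.8, -317.5, 191.1]
ee_rot: [0.701, 0.089, 0.702, -0.089]
contact_force: [-0.5, -0.6, 1.1]
width: 0.601
[0.11020963 2.35364512 2.09814615]
```

```bash
python3 -m jog '{"hand":[60,60,60],"delta_pos":[[0,2.3,2],[0,2.3,2],[0,2.3,2]],"twist":[[-0.12,0,0],[-0.135,0,0],[-0.135,0,0]]}'
python3 - <<'E'
from rig import ctrl
from h import *
np.set_printoptions(precision=2,suppress=True)
s=ctrl.read_state(); print(s["eef_pos"],rot(s["ee_rot"]).as_matrix())
c=ctrl.camera("wrist");cv2.imwrite("pics/w1.png",c["image"])
P,ok=cloud(c);np.savez("w1.npz",P=P,im=c["image"])
for t in ["rod_shaft","rod_handle","scraper_mid","rack"]:
    print(t,[([round(x) for x in d["bbox"]],round(d["score"],2)) for d in ctrl.look_for("wrist",t)][:3])
E
```

```text
time: 2.72
eef_pos: [478.8, -300.9, 191.1]
ee_rot: [0.706, 0.043, 0.706, -0.043]
contact_force: [-0.4, -0.5, -0.3]
width: 0.605
[ 478.8  -300.87  191.07] [[-0.    0.12  0.99]
 [-0.    0.99 -0.12]
 [-1.   -0.   -0.  ]]
rod_shaft [([266, 128, 298, 254], 0.76)]
rod_handle [([264, 122, 300, 255], 0.95)]
scraper_mid [([376, 126, 433, 253], 0.81)]
rack []
```

View pics/w1.png

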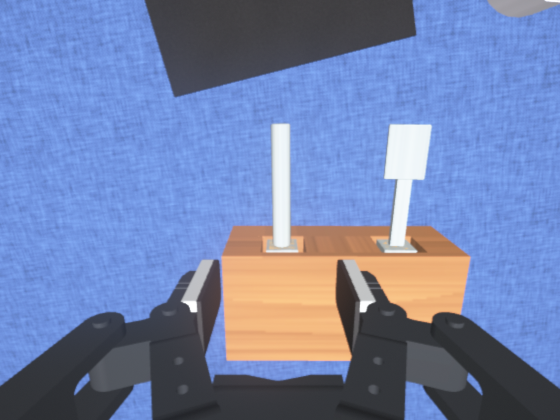

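The rod shaft runs from its tip at (281, 124) to the handle front at (282, 246), and the scraper is on the right (u≈405). The rack mouth edge is at v≈228–255.

```bash
python3 - <<'E'
from rig import ctrl
from h import *
np.set_printoptions(precision=2,suppress=True)
z=np.load("w1.npz");P=z["P"]
for v in range(120,254,6):
    m=[u for u in range(255,310) if 36<P[v,u,2]<60]
    if m: print(v,m[0],m[-1],P[v,m].mean(0),"zmax",P[v,m,2].max())
s=ctrl.read_state();M=rot(s["ee_rot"])
mm=np.zeros(P.shape[:2],bool);mm[132:228,262:302]=True
mm&=(P[...,2]>44)&(P[...,2]<60)
q=P[mm]; l=cv2.fitLine(q.astype(np.float32),cv2.DIST_L2,0,.01,.01).ravel();print(l,np.arctan2(l[1],l[0]),len(q))
E
```

```text
126 270 289 [ 486.73 -242.55   49.03] zmax 51.577824541699385
132 270 289 [ 486.17 -247.19   48.91] zmax 51.64190223104737
138 271 289 [ 486.01 -251.89   49.24] zmax 51.579454601138195
144 272 289 [ 486.06 -256.67   49.37] zmax 51.85431708259341
150 271 289 [ 484.87 -261.39   49.15] zmax 51.115720646655745
156 271 289 [ 484.29 -266.19   49.23] zmax 51.29415355872595
162 271 289 [ 483.71 -271.01   49.48] zmax 52.1617639241594
168 271 289 [ 483.12 -275.96   49.21] zmax 51.46641776537547
174 271 289 [ 482.52 -280.94   49.07] zmax 51.626877529331864
180 271 289 [ 481.91 -285.98   48.88] zmax 51.97580482105849
186 272 289 [ 481.73 -290.97   49.47] zmax 51.399810438171414
192 272 289 [ 480.95 -296.04   49.53] zmax 52.39264222723466
198 272 289 [ 480.51 -301.24   49.42] zmax 51.23249595054227
204 272 289 [ 479.88 -306.46   49.35] zmax 51.726995477359765
210 272 289 [ 479.24 -311.75   49.24] zmax 51.22657137692943
216 272 289 [ 478.54 -316.95   49.62] zmax 51.892924269312175
222 272 289 [ 477.97 -322.39   49.4 ] zmax 51.032620137906406
228 272 289 [ 477.31 -327.89   49.19] zmax 52.38298462859342
234 272 289 [ 476.66 -333.35   49.25] zmax 51.52353762659641
240 255 309 [ 476.34 -340.34   45.65] zmax 51.5026679965419
246 255 309 [ 476.08 -344.3    49.95] zmax 56.22466983336051
252 261 305 [ 476.95 -347.52   56.  ] zmax 58.48975931389879
[   0.11    0.99    0.    482.24 -285.41   49.35] 1.4598556 1752
```

```bash
python3 - <<'E'
from rig import ctrl
from h import *
s=ctrl.read_state(); print(tool(s,[479.4,-310,33]))
E
python3 -m jog '{"hand":[60,60,60,60,60,60,60,60],"delta_pos":[[3,-0.5,0.1],[6,-0.9,0.15],[9,-0.9,0.15],[11,-0.9,0.15],[13,-0.9,0.15],[14.5,-0.9,0.15],[15.8,-0.9,0.15],[15.8,-0.9,0.15]],"twist":[[0.01,0,0],[0.01,0,0],[0.01,0,0],[0.01,0,0],[0.01,0,0],[0.01,0,0],[0.01,0,0],[0.01,0,0]]}'
python3 - <<'E'
from rig import ctrl
import cv2
cv2.imwrite("pics/w2.png",ctrl.camera("wrist")["image"])
E
```

```text
[15.84317636 -0.64727095  0.34829967]
time: 3.63
eef_pos: [475.3, -310.6, 29.9]
ee_rot: [0.703, 0.05, 0.707, -0.047]
contact_force: [-0.1, -0.3, -0.9]
width: 0.593
```

View pics/w2.png

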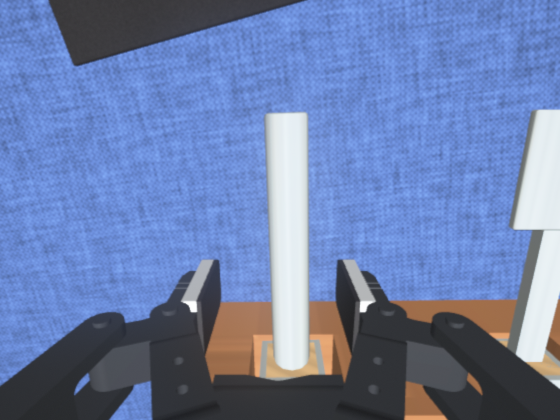

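```bash
python3 -m jog '{"hand":[60,60],"delta_pos":[[0,0,0],[0,0,0]],"twist":[[0,0,0],[0,0,0]]}'; python3 - <<'E'
from rig import ctrl
from h import *
np.set_printoptions(precision=3,suppress=True)
s=ctrl.read_state(); print(s["eef_pos"],tool(s,[479.4,-310,33]),rot(s["ee_rot"]).as_matrix(),s["joint_vel"])
E
```

```text
time: 3.85
eef_pos: [478.7, -312.2, 34.9]
ee_rot: [0.706, 0.047, 0.705, -0.048]
contact_force: [-0.4, 0.5, 0.1]
width: 0.598
[ 478.654 -312.238   34.901] [0.19  0.232 0.043] [[ 0.002  0.135  0.991]
 [-0.002  0.991 -0.135]
 [-1.    -0.001  0.002]] [ 0.006 -0.005 -0.003 -0.001 -0.003  0.   ]
```

Settled, and there was lag in the last row. The position is good, so I'll trim it slightly and close.

```bash
python3 -m jog '{"hand":[40,0,0,0,0,0,0,0],"delta_pos":[[0.1,0.1,0],[0.1,0.1,0],[0.1,0.1,0],[0.1,0.1,0],[0.1,0.1,0],[0.1,0.1,0],[0.1,0.1,0],[0.1,0.1,0]],"twist":[[-0.02,0,0],[-0.02,0,0],[-0.02,0,0],[-0.02,0,0],[-0.02,0,0],[-0.02,0,0],[-0.02,0,0],[-0.02,0,0]]}' 90
python3 - <<'E'
from rig import ctrl
import cv2
cv2.imwrite("pics/w3.png",ctrl.camera("wrist")["image"])
E
```

```text
time: 4.52
eef_pos: [479.1, -310.4, 33.2]
ee_rot: [0.707, 0.04, 0.705, -0.04]
contact_force: [1.7, 0.9, 4.6]
width: 0.15
```

View pics/w3.png

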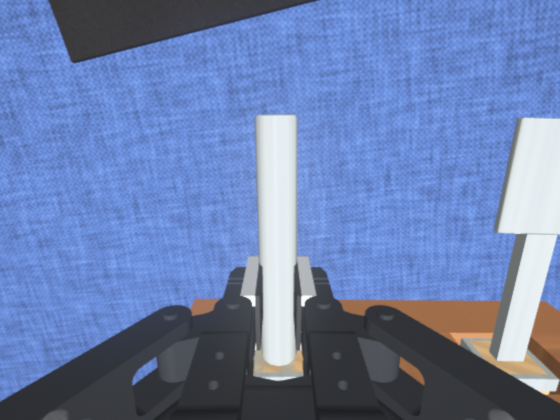

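```bash
python3 -m jog '{"hand":[0,0,0,0,0,0,0,0],"delta_pos":[[-0.2,0.5,0],[-0.3,1.5,0],[-0.3,3,0],[-0.3,4.5,0],[-0.3,6,0],[-0.3,8,0],[-0.3,10,0],[-0.3,12,0]],"twist":[[0,0,0],[0,0,0],[0,0,0],[0,0,0],[0,0,0],[0,0,0],[0,0,0],[0,0,0]]}'
python3 - <<'E'
from rig import ctrl
import cv2
cv2.imwrite("pics/s4.png",cv2.resize(ctrl.camera("scene")["image"][120:280,110:330],None,fx=3,fy=3))
cv2.imwrite("pics/w4.png",ctrl.camera("wrist")["image"])
E
```

```text
time: 5.23
eef_pos: [491.0, -187.7, 34.2]
ee_rot: [0.705, 0.041, 0.707, -0.039]
contact_force: [0.9, 0.6, -3.9]
width: 0.147
```

View pics/s4.png

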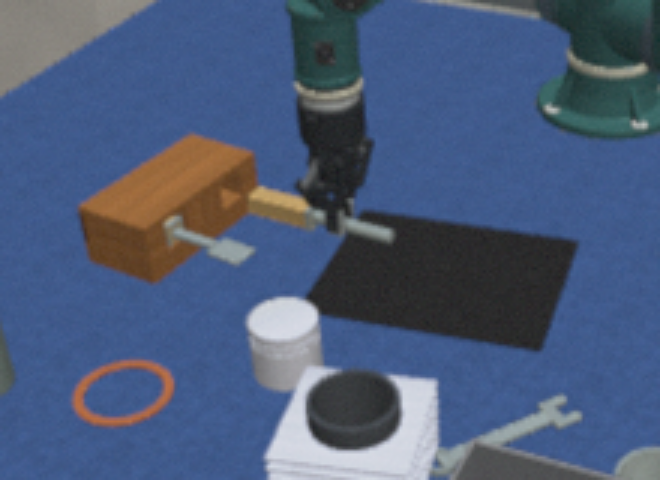

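View pics/w4.png

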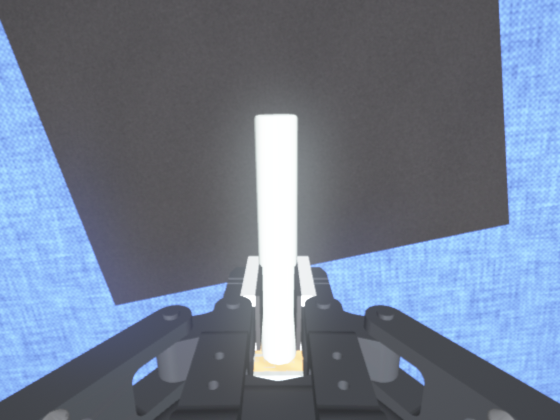

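```bash
python3 -m jog '{"hand":[0,0,0,0,0,0,0,0],"delta_pos":[[-1,2,-0.2],[-1.5,4.5,-0.7],[-1.5,7,-1.2],[-1.5,9.5,-1.8],[-1.5,12,-2.4],[-1.5,14.5,-3],[-1.5,16.3,-3.3],[-1.5,16.3,-3.3]],"twist":[[-0.03,0,0],[-0.09,0,0],[-0.16,0,0],[-0.23,0,0],[-0.3,0,0],[-0.36,0,0],[-0.4,0,0],[-0.4,0,0]]}'
python3 -m jog '{"hand":[0,0,0],"delta_pos":[[1,0,0],[2,0,0],[2,0,0]],"twist":[[0,0,0],[0,0,0],[0,0,0]]}'
python3 - <<'E'
from rig import ctrl
import cv2
cv2.imwrite("pics/s5.png",cv2.resize(ctrl.camera("scene")["image"][120:280,150:370],None,fx=3,fy=3))
cv2.imwrite("pics/w5.png",ctrl.camera("wrist")["image"])
E
```

```text
time: 6.0
eef_pos: [475.8, -20.9, 49.3]
ee_rot: [0.699, -0.101, 0.7, 0.104]
contact_force: [-0.6, -0.6, -3.7]
width: 0.149
time: 6.25
eef_pos: [475.1, -25.2, 26.9]
ee_rot: [0.698, -0.1, 0.702, 0.101]
contact_force: [-0.9, -0.1, -4.6]
width: 0.144
```

View pics/s5.png

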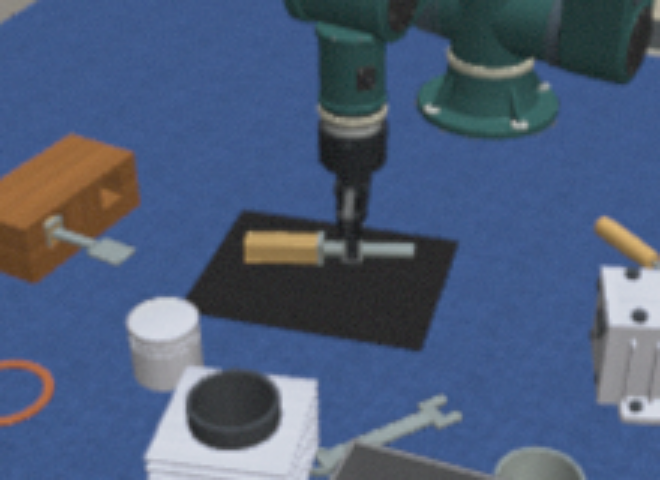

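```bash
python3 -m jog '{"hand":[0,0,0,0,0,0],"delta_pos":[[0.6,0,0],[1.2,0,0],[1.5,0,0],[1.8,0,0],[1.9,0,0],[1.9,0,0]],"twist":[[0,0,0],[0,0,0],[0,0,0],[0,0,0],[0,0,0],[0,0,0]]}'
python3 - <<'E'
from rig import ctrl
print(ctrl.read_state()["eef_pos"])
E
```

```text
time: 6.85
eef_pos: [477.4, -25.3, 10.9]
ee_rot: [0.7, -0.101, 0.7, 0.101]
contact_force: [0.2, 1.0, -3.2]
width: 0.144
[477.44644814 -25.27280518  10.89695665]
```

```bash
python3 -m jog '{"hand":[0,0,0,0],"delta_pos":[[0.15,0,0],[0.3,0,0],[0.45,0,0],[0.45,0,0]],"twist":[[0,0,0],[0,0,0],[0,0,0],[0,0,0]]}'
```

```text
time: 7.18
eef_pos: [478.0, -25.2, 7.0]
ee_rot: [0.7, -0.101, 0.7, 0.101]
contact_force: [-0.3, 1.0, -2.6]
width: 0.15
```

```bash
python3 -m jog '{"hand":[0,0,10,20,30,50,60,60],"delta_pos":[[0.15,0,0],[0.15,0,0],[0.15,0,0],[0.1,0,0],[0.1,0,0],[0.1,0,0],[0,0,0],[-1,0,0]],"twist":[[0,0,0],[0,0,0],[0,0,0],[0,0,0],[0,0,0],[0,0,0],[0,0,0],[0,0,0]]}'
python3 -m jog '{"hand":[60,60,60,60,60],"delta_pos":[[-3,0,0],[-6,0,0],[-10,0,0],[-12,-4,0],[-12,-8,0]],"twist":[[0,0,0],[0,0,0],[0,0,0],[0,0,0],[0,0,0]]}'
python3 -m jog '{"hand":[60,60],"delta_pos":[[0,0,0],[0,0,0]],"twist":[[0,0,0],[0,0,0]]}'
python3 - <<'E'
from rig import ctrl
from h import *
np.set_printoptions(precision=3,suppress=True)
s=ctrl.read_state(); print(s["eef_pos"],rot(s["ee_rot"]).as_matrix())
for n in("wrist","top","scene"):
    c=ctrl.camera(n);cv2.imwrite(f"pics/{n}6.png",c["image"])
    P,ok=cloud(c);np.savez(f"{n}6.npz",P=P,im=c["image"])
    for t in ["rod_shaft","rod_handle"]:
        print(n,t,[([round(x) for x in d["bbox"]],round(d["score"],2)) for d in ctrl.look_for(n,t)][:3])
E
```

```text
time: 7.85
eef_pos: [476.1, -25.1, 15.2]
ee_rot: [0.698, -0.1, 0.701, 0.101]
contact_force: [0.1, -0.3, 0.0]
width: 0.603
time: 8.27
eef_pos: [503.6, -101.0, 144.5]
ee_rot: [0.704, -0.104, 0.695, 0.101]
contact_force: [1.3, -0.5, 0.4]
width: 0.6
time: 8.43
eef_pos: [500.5, -102.8, 137.9]
ee_rot: [0.701, -0.1, 0.7, 0.099]
contact_force: [0.1, -0.1, -0.7]
width: 0.598
[ 500.532 -102.821  137.933] [[ 0.002 -0.279  0.96 ]
 [-0.001  0.96   0.279]
 [-1.    -0.001  0.001]]
wrist rod_shaft [([256, 3, 295, 264], 0.86)]
wrist rod_handle [([258, 0, 299, 262], 0.77)]
top rod_shaft [([275, 257, 318, 278], 0.81)]
top rod_handle [([275, 256, 321, 277], 0.88)]
scene rod_shaft [([236, 204, 286, 211], 0.85)]
scene rod_handle [([233, 199, 286, 215], 0.63)]
```

View pics/wrist6.png

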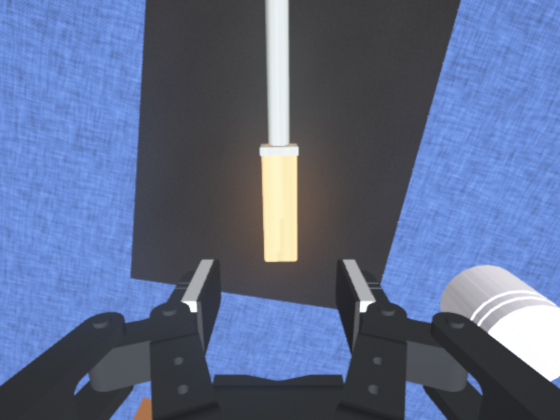

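View pics/scene6.png

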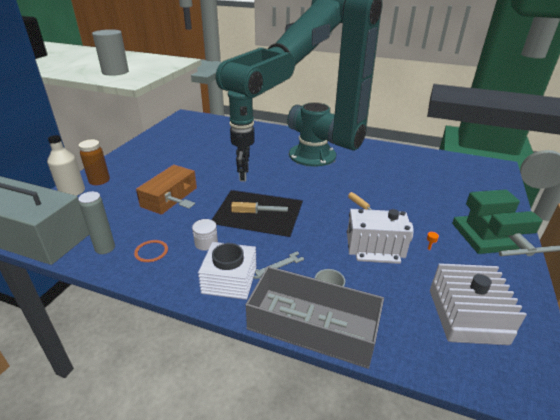

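The rod lies flat on the mat, its handle at (281, 150–262) in the wrist view and let go. I'll measure it next.

```bash
python3 - <<'E'
from h import *
np.set_printoptions(precision=2,suppress=True)
z=np.load("wrist6.npz");P=z["P"]
for v in [4,20,60,100,130,140,144,148,152,160,180,200,220,240,256,260,264]:
    m=[u for u in range(240,320) if 8<P[v,u,2]<50 and z["im"][v,u].sum()>250]
    if m: print(v,m[0],m[-1],P[v,m].mean(0),"zmax",P[v,m,2].max())
E
```

```text
4 265 287 [460.9   29.59  22.38] zmax 25.28178855976344
20 265 288 [463.66  20.69  21.81] zmax 24.45610475926958
60 266 288 [470.85  -2.94  22.18] zmax 26.046365822603008
100 267 288 [478.46 -27.97  22.13] zmax 25.007588769556264
130 268 288 [484.56 -47.75  22.45] zmax 24.615933959593235
140 268 288 [486.55 -54.59  22.41] zmax 24.400937097230894
144 268 296 [490.41 -56.82  18.98] zmax 25.299307288599067
148 259 297 [487.93 -59.38  29.75] zmax 31.151000250129044
152 260 297 [489.05 -61.98  29.94] zmax 31.52478709970947
160 261 296 [490.69 -67.6   28.98] zmax 30.498206481773707
180 262 296 [495.14 -81.59  29.07] zmax 30.630526762453172
200 262 296 [499.39 -96.17  29.09] zmax 30.414374360251486
220 263 296 [ 504.13 -111.1    29.22] zmax 30.466261546845914
240 263 296 [ 508.69 -126.76   29.04] zmax 30.57635524286053
256 264 296 [ 512.83 -139.53   29.07] zmax 30.689359943068695
260 264 295 [ 513.41 -142.91   29.09] zmax 30.395283248123604
```

```bash
python3 -m jog '{"hand":[60,60,60,60,60,60,60,60],"delta_pos":[[-1,3,2],[-1,6,4],[-1,9.5,5.5],[-1,13,7.5],[-1,16,9.5],[-1,19.5,11.5],[0,23,13.5],[1,25.9,15]],"twist":[[0,0,0.12],[0,0,0.24],[0,0,0.36],[0,0,0.48],[0,0,0.6],[0,0,0.72],[0,0,0.84],[0,0,0.96]]}'
python3 -m jog '{"hand":[60,60,60],"delta_pos":[[0,0,0],[0,0,0],[0,0,0]],"twist":[[0,0,0],[0,0,0],[0,0,0]]}'
python3 - <<'E'
from rig import ctrl
from h import *
np.set_printoptions(precision=3,suppress=True)
s=ctrl.read_state(); print(s["eef_pos"],rot(s["ee_rot"]).as_matrix())
c=ctrl.camera("wrist");cv2.imwrite("pics/w7.png",c["image"])
P,ok=cloud(c);np.savez("w7.npz",P=P,im=c["image"])
import pickle;pickle.dump(c,open("w7.pkl","wb"))
for t in ["bore_mouth","casing","plunger","pin_head"]:
    print(t,[([round(x) for x in d["bbox"]],round(d["score"],2)) for d in ctrl.look_for("wrist",t)][:3])
E
```

```text
time: 9.55
eef_pos: [572.5, 191.9, 128.2]
ee_rot: [0.575, 0.235, 0.665, 0.415]
contact_force: [0.3, 0.2, -0.2]
width: 0.595
time: 9.8
eef_pos: [570.9, 189.8, 127.0]
ee_rot: [0.574, 0.233, 0.667, 0.413]
contact_force: [1.1, 0.6, 0.2]
width: 0.598
[570.885 189.831 127.001] [[-0.231 -0.163  0.959]
 [ 0.785  0.551  0.283]
 [-0.574  0.819  0.   ]]
bore_mouth [([192, 50, 368, 252], 0.92)]
casing [([194, 46, 366, 255], 0.85)]
plunger []
pin_head [([261, 34, 305, 84], 0.89)]
```

View pics/w7.png

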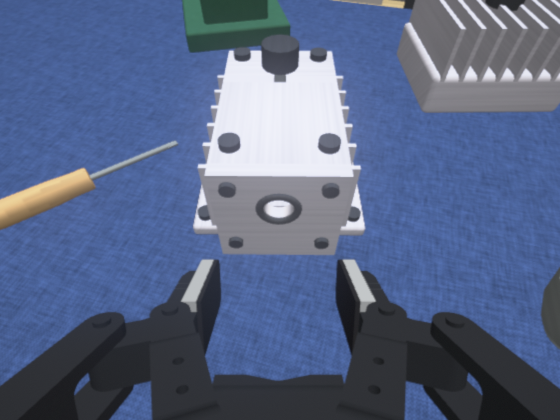

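The wrist view looks straight at the casing face. The bore ring is centred near (279, 208) and the dark pin head is at (281, 53).

```bash
python3 - <<'E'
import pickle
from h import *
np.set_printoptions(precision=3,suppress=True)
c=pickle.load(open("w7.pkl","rb"));P,ok=cloud(c);im=c["image"];g=im.sum(-1)
cv2.imwrite("pics/w7z.png",cv2.resize(im[150:270,180:380],None,fx=4,fy=4,interpolation=cv2.INTER_CUBIC))
# face points
m=np.zeros(g.shape,bool); m[184:236,228:330]=True; m[190:226,250:308]=False
m&=g>300
q=P[m]; cen=q.mean(0); 
for _ in range(3):
    U,S,V=np.linalg.svd(q-cen,full_matrices=False); n=V[2]; r=(q-cen)@n; k=abs(r)<2*r.std(); q=q[k];cen=q.mean(0)
print("plane",cen,n,r.std(),len(q))
# ring dark pixels -> rays on plane
dark=np.zeros(g.shape,np.uint8); sub=(g[185:232,248:312]<180); dark[185:232,248:312]=sub
n_,lab,st,ct=cv2.connectedComponentsWithStats(dark); print(st[1:],ct[1:])
i=1+st[1:,4].argmax(); vv,uu=np.where(lab==i)
pts=[]
for u,v in zip(uu,vv):
    d=pt(c,u,v,1.0)-c["origin"]; t=((cen-c["origin"])@n)/(d@n); pts.append(c["origin"]+t*d)
pts=np.array(pts); 
ax=np.cross([0,0,1],n); ax/=np.linalg.norm(ax); up=np.cross(n,ax)
a=(pts-cen)@ax; b=(pts-cen)@up
print("extent",a.min(),a.max(),b.min(),b.max())
(e,rad)=cv2.minEnclosingCircle(np.stack([a,b],1).astype(np.float32)); print(e,rad)
print("mouth",cen+e[0]*ax+e[1]*up)
# top plane
mt=np.zeros(g.shape,bool); mt[90:160,235:325]=True
qt=P[mt]; print("topz",np.median(qt[:,2]))
# casing top long edges: points with z 95..105 per row
L=[];Rr=[]
for v in range(60,168,3):
    us=[u for u in range(190,370) if abs(P[v,u,2]-99)<4 and g[v,u]>400]
    if us: print(v,P[v,us[0]],P[v,us[-1]]) if v%12==0 else 0
print("pin",P[48,281],P[45,280])
E
```

```text
plane [545.704 274.981  59.48 ] [-0.273  0.962 -0.   ] 0.3940796392457652 2831
[] []Traceback (most recent call last):
  File "<stdin>", line 16, in <module>
ValueError: attempt to get argmax of an empty sequence
```

View pics/w7z.png

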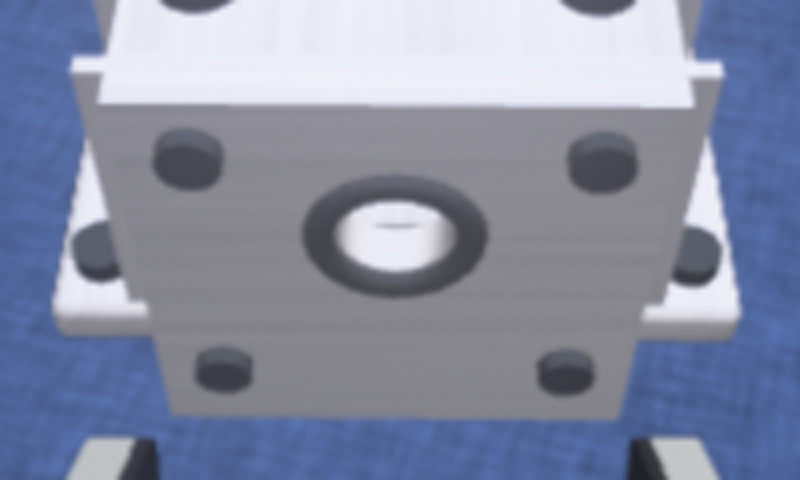

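```bash
python3 - <<'E'
import pickle
from h import *
np.set_printoptions(precision=3,suppress=True)
c=pickle.load(open("w7.pkl","rb"));P,ok=cloud(c);im=c["image"];g=im.astype(int).sum(-1)
cen=np.array([545.704,274.981,59.48]);n=np.array([-.273,.962,0]);n/=np.linalg.norm(n)
ax=np.cross([0,0,1],n);up=np.array([0,0,1.])
for th in (270,300,330):
    dark=np.zeros(g.shape,np.uint8); dark[185:232,248:312]=g[185:232,248:312]<th
    n_,lab,st,ct=cv2.connectedComponentsWithStats(dark); i=1+st[1:,4].argmax(); print(th,st[i],ct[i])
    vv,uu=np.where(lab==i); pts=[]
    for u,v in zip(uu,vv):
        d=pt(c,u,v,1.0)-c["origin"]; t=((cen-c["origin"])@n)/(d@n); pts.append(c["origin"]+t*d)
    pts=np.array(pts);a=(pts-cen)@ax;b=pts[:,2]
    print("ax",a.min(),a.max(),"z",b.min(),b.max(),"mouth",cen+(a.min()+a.max())/2*ax)
for v in range(84,168,12):
    us=[u for u in range(190,370) if abs(P[v,u,2]-99)<4 and g[v,u]>400]
    if us:
        for u in(us[0],us[-1]): print(v,u,"lateral",(P[v,u]-cen)@ax,P[v,u])
for v in range(190,240,10):
    us=[u for u in range(190,370) if abs((P[v,u]-cen)@n)<3]
    print(v,[(P[v,u]-cen)@ax for u in (us[0],us[-1])])
print("pin",P[48,281],(P[48,281]-cen)@ax,(P[48,281]-cen)@n, "table z",P[300,100],P[200,100],P[350,450])
E
```

```text
270 [256 197  46  27 426] [278.122 210.521]
ax -17.255099508244566 16.593388854669872 z 46.84577964649796 78.31731868909995 mouth [546.022 275.071  59.48 ]
300 [256 196  46  28 547] [278.168 209.729]
ax -17.317162511821753 16.65343868483176 z 46.835430147967514 79.41354997675853 mouth [546.023 275.072  59.48 ]
330 [255 194  47  31 654] [278.252 209.024]
ax -17.317162511821753 17.286212088130863 z 45.544756049651795 81.58361638698165 mouth [545.719 274.985  59.48 ]
84 222 lateral 49.86790927561415 [467.417 368.185  99.721]
84 336 lateral -49.572617571596176 [562.627 396.93   99.277]
96 220 lateral 49.738569780125566 [472.237 351.675  99.108]
96 338 lateral -49.45218652836984 [567.608 378.935  99.597]
108 218 lateral 49.12561712812527 [477.849 334.144 100.163]
108 340 lateral -49.299386022530136 [572.232 362.081 100.039]
120 215 lateral 49.60745239489702 [481.682 318.872 100.245]
120 342 lateral -49.31536285296452 [576.463 347.232  99.894]
132 213 lateral 49.417842744977264 [485.741 305.264  99.948]
132 344 lateral -49.34846084171644 [580.412 333.437  99.694]
144 210 lateral 50.08449831195436 [488.621 292.675  99.297]
144 346 lateral -49.35734595842119 [584.117 320.413  99.585]
156 208 lateral 49.54440422906551 [492.909 279.54  100.185]
156 349 lateral -49.9104519239736 [588.286 307.75  100.049]
190 [np.float64(49.659759207119635), np.float64(-49.870205565375265)]
200 [np.float64(49.59670803947528), np.float64(-49.26871375138371)]
210 [np.float64(49.756573698202864), np.float64(-49.76554055192562)]
220 [np.float64(49.35738815451548), np.float64(-49.741496636761156)]
230 [np.float64(49.649466513696915), np.float64(-49.37570150805159)]
pin [516.863 381.46  132.007] -1.3238898614840269 110.30807998867702 table z [417.966 192.155  -0.506] [354.458 285.821  -0.847] [628.557 159.204 170.297]
```

```bash
python3 - <<'E'
from rig import ctrl
from h import *
np.set_printoptions(precision=3,suppress=True)
s=ctrl.read_state(); print(tool(s,[497.7,-90.4,90]))
x=np.array([0,0,-1.]);d=np.array([-.285,.9585,0]);T=np.stack([x,d,np.cross(x,d)],1)
print(T,R.from_matrix(rot(s["ee_rot"]).as_matrix().T@T).as_rotvec())
E
```

```text
[-18.033 -17.381 -14.97 ]
[[ 0.    -0.285  0.959]
 [ 0.     0.959  0.285]
 [-1.     0.     0.   ]] [-0.001  0.006 -0.957]
```

```bash
python3 -m jog '{"hand":[60,60,60,60,60,60,60,60],"delta_pos":[[-2.3,-2,-1.9],[-4.5,-4.2,-3.8],[-6.7,-6.4,-5.6],[-9,-8.6,-7.5],[-11.3,-10.8,-9.3],[-13.5,-13,-11.2],[-15.8,-15.2,-13.1],[-18,-17.4,-15]],"twist":[[0,0,-0.12],[0,0,-0.24],[0,0,-0.36],[0,0,-0.48],[0,0,-0.6],[0,0,-0.72],[0,0,-0.84],[0,0.006,-0.957]]}'
python3 -m jog '{"hand":[60,60],"delta_pos":[[0,0,0],[0,0,0]],"twist":[[0,0,0],[0,0,0]]}'
python3 - <<'E'
from rig import ctrl
from h import *
np.set_printoptions(precision=3,suppress=True)
s=ctrl.read_state(); print(s["eef_pos"],tool(s,[497.7,-90.4,5.5]))
x=np.array([0,0,-1.]);d=np.array([-.285,.9585,0]);T=np.stack([x,d,np.cross(x,d)],1)
print(R.from_matrix(rot(s["ee_rot"]).as_matrix().T@T).as_rotvec())
E
```

```text
time: 10.72
eef_pos: [497.2, -92.2, 90.4]
ee_rot: [0.7, -0.104, 0.7, 0.099]
contact_force: [-0.1, -0.1, -0.8]
width: 0.601
time: 10.88
eef_pos: [496.1, -89.7, 88.8]
ee_rot: [0.699, -0.101, 0.701, 0.102]
contact_force: [0.2, 0.7, -0.4]
width: 0.598
[496.092 -89.749  88.812] [ 8.33  -0.129  0.159]
[-0.002 -0.003 -0.003]
```

```bash
python3 -m jog '{"hand":[60,60,60,60,60,60,60,60],"delta_pos":[[2,-0.1,0.15],[4,-0.1,0.15],[5.5,-0.1,0.15],[6.8,-0.1,0.15],[7.6,-0.1,0.15],[8.1,-0.1,0.15],[8.1,-0.1,0.15],[8.1,-0.1,0.15]],"twist":[[0,0,0],[0,0,0],[0,0,0],[0,0,0],[0,0,0],[0,0,0],[0,0,0],[0,0,0]]}'
python3 - <<'E'
from rig import ctrl
from h import *
np.set_printoptions(precision=4,suppress=True)
s=ctrl.read_state();print(s["eef_pos"],rot(s["ee_rot"]).as_matrix())
c=ctrl.camera("wrist");cv2.imwrite("pics/w8.png",c["image"])
E
```

```text
time: 11.55
eef_pos: [498.5, -90.1, 7.0]
ee_rot: [0.698, -0.101, 0.701, 0.102]
contact_force: [-0.4, 0.2, 1.2]
width: 0.6
[498.5291 -90.1371   7.0311] [[-0.0048 -0.2846  0.9586]
 [ 0.0015  0.9586  0.2846]
 [-1.      0.0028 -0.0042]]
```

View pics/w8.png

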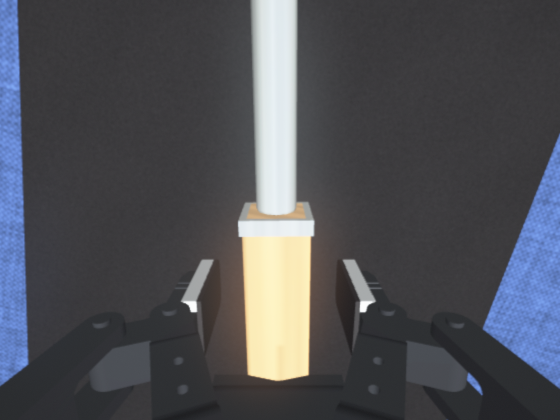

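The handle is centred between the pads at u≈278. Closing.

```bash
python3 -m jog '{"hand":[40,15,0,0,0,0,0],"delta_pos":[[0.1,0,0],[0.1,0,0],[0.1,0,0],[0.1,0,0],[0.1,0,0],[0.1,0,0],[0.1,0,0]],"twist":[[0,0,0],[0,0,0],[0,0,0],[0,0,0],[0,0,0],[0,0,0],[0,0,0]]}' 110
python3 - <<'E'
from rig import ctrl
from h import *
np.set_printoptions(precision=4,suppress=True)
for i in range(4):
    s=ctrl.read_state();print(s["eef_pos"],s["width"],rot(s["ee_rot"]).as_matrix()[:,1])
    c=ctrl.camera("wrist")
cv2.imwrite("pics/w9.png",c["image"])
E
```

```text
time: 12.18
eef_pos: [498.5, -90.3, 6.7]
ee_rot: [0.698, -0.101, 0.701, 0.102]
contact_force: [-1.9, 0.8, 6.3]
width: 0.279
[498.52   -90.3421   6.6754] 0.2794033448512327 [-0.2847  0.9586  0.0019]
[498.5003 -90.3253   6.6744] 0.27675103113828786 [-0.2847  0.9586  0.0019]
[498.5011 -90.3195   6.6441] 0.27966847459697575 [-0.2847  0.9586  0.0019]
[498.4831 -90.346    6.6469] 0.2798035650502221 [-0.2847  0.9586  0.0019]
```

View pics/w9.png

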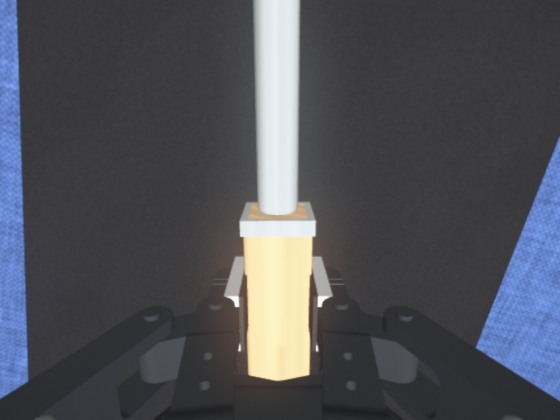

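```bash
python3 -m jog '{"hand":[0,0,0,0],"delta_pos":[[-1.5,0,0],[-3.5,0,0],[-4.9,0,0],[-4.9,0,0]],"twist":[[0,0,0],[0,0,0],[0,0,0],[0,0,0]]}'
python3 - <<'E'
from rig import ctrl
from h import *
np.set_printoptions(precision=4,suppress=True)
s=ctrl.read_state();print(s["eef_pos"],tool(s,[592.2,111.5,55.65]))
x=np.array([0,0,-1.]);d=np.array([-.273,.962,0]);T=np.stack([x,d,np.cross(x,d)],1)
print(R.from_matrix(rot(s["ee_rot"]).as_matrix().T@T).as_rotvec())
E
```

```text
time: 12.72
eef_pos: [499.9, -90.7, 56.8]
ee_rot: [0.7, -0.102, 0.7, 0.102]
contact_force: [1.3, -0.5, -4.0]
width: 0.276
[499.927  -90.6557  56.7885] [ 0.1057 16.7526 14.6001]
[ 0.0121 -0.0007 -0.0001]
```

```bash
python3 -m jog '{"hand":[0,0,0,0,0,0,0,0],"delta_pos":[[0,1.5,1.5],[0,4,4],[0,7,7],[0,10,10],[0,13,12.5],[0,15.5,14],[0,16.7,14.6],[0,16.7,14.6]],"twist":[[0,0,0],[0,0,0],[0.012,0,0],[0.012,0,0],[0.012,0,0],[0.012,0,0],[0.012,0,0],[0.012,0,0]]}'
python3 -m jog '{"hand":[0,0],"delta_pos":[[0,0,0],[0,0,0]],"twist":[[0,0,0],[0,0,0]]}'
python3 - <<'E'
from rig import ctrl
from h import *
import pickle
np.set_printoptions(precision=4,suppress=True)
s=ctrl.read_state();print(s["eef_pos"],tool(s,[592.2,111.5,55.65]))
x=np.array([0,0,-1.]);d=np.array([-.273,.962,0]);T=np.stack([x,d,np.cross(x,d)],1)
print(R.from_matrix(rot(s["ee_rot"]).as_matrix().T@T).as_rotvec())
for n in ("wrist","top","scene"):
    c=ctrl.camera(n);cv2.imwrite(f"pics/{n}10.png",c["image"]);pickle.dump(c,open(f"{n}10.pkl","wb"))
    if n=="top": cv2.imwrite("pics/t10z.png",cv2.resize(c["image"][200:310,110:260],None,fx=5,fy=5,interpolation=cv2.INTER_CUBIC))
    if n=="scene": cv2.imwrite("pics/s10z.png",cv2.resize(c["image"][170:280,300:430],None,fx=5,fy=5,interpolation=cv2.INTER_CUBIC))
E
```

```text
time: 13.38
eef_pos: [589.6, 114.7, 51.7]
ee_rot: [0.697, -0.098, 0.703, 0.1]
contact_force: [0.2, 0.1, -3.9]
width: 0.28
time: 13.55
eef_pos: [589.5, 110.3, 52.7]
ee_rot: [0.697, -0.097, 0.703, 0.098]
contact_force: [-0.9, -0.4, -4.1]
width: 0.277
[589.4956 110.2586  52.7488] [-0.2924  0.0464  0.2917]
[-0.0005 -0.0081 -0.0023]
```

View pics/t10z.png

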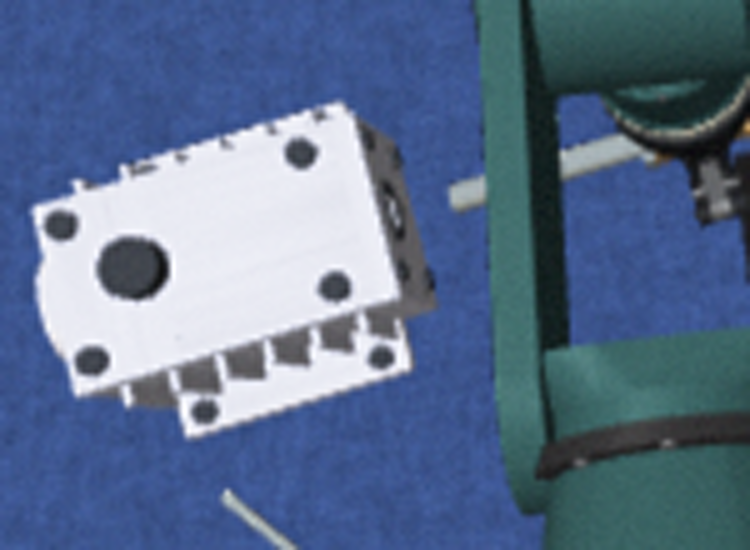

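View pics/s10z.png

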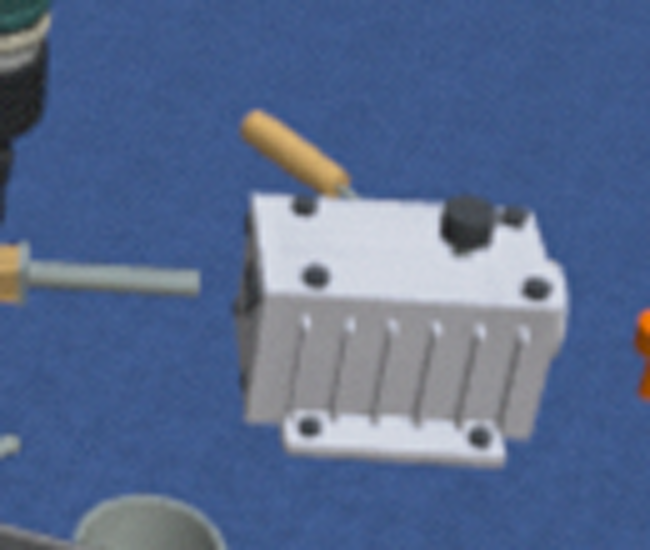

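View pics/wrist10.png

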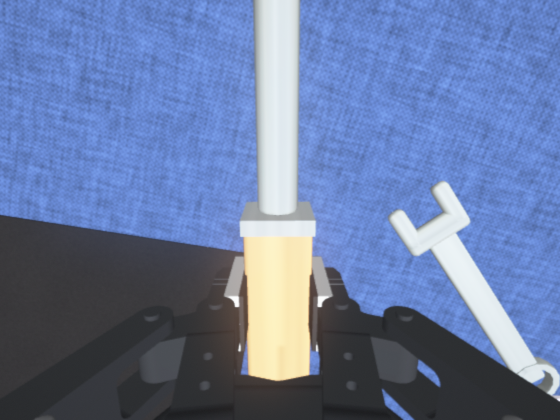

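The rod is held in line with the bore, its tip about 30 mm short of the face. The top view shows tip (450, 195) and mouth (393, 210). I'll trim the small pose error.

```bash
python3 -m jog '{"hand":[0,0,0],"delta_pos":[[-0.3,0,0.3],[-0.3,0,0.3],[-0.3,0,0.3]],"twist":[[0,-0.008,-0.002],[0,-0.008,-0.002],[0,-0.008,-0.002]]}'
python3 - <<'E'
from rig import ctrl
from h import *
import pickle
np.set_printoptions(precision=4,suppress=True)
x=np.array([0,0,-1.]);d=np.array([-.273,.962,0]);T=np.stack([x,d,np.cross(x,d)],1)
for i in range(3):
    c=ctrl.camera("wrist");s=ctrl.read_state();print(s["eef_pos"],tool(s,[592.2,111.5,55.65]),R.from_matrix(rot(s["ee_rot"]).as_matrix().T@T).as_rotvec())
P,ok=cloud(c)
n=np.array([-.273,.962,0]);ax=np.array([.962,.273,0]); m0=np.array([545.8,275,65])
for v in (10,40,80,120,160,190):
    us=[u for u in range(240,320) if P[v,u,2]>55]; q=P[v,us].mean(0)
    print(v,us[0],us[-1],"axial",(q-m0)@n,"lat",(q-m0)@ax,"ztop",np.percentile(P[v,us,2],90))
for v in range(2,4):
    pass
t=ctrl.camera("top");P,ok=cloud(t)
for u in range(199,208):
    vs=[v for v in range(228,248) if 60<P[v,u,2]<85]
    if vs: q=P[vs,u].mean(0); print("top",u,vs[0],vs[-1],"axial",(q-m0)@n,"lat",(q-m0)@ax,P[vs,u,2].max())
# casing lateral edges in top cam for relative check
for u in (140,160,175):
    vs=[v for v in range(215,290) if abs(P[v,u,2]-99)<5]
    print("cas",u,(P[vs[0],u]-m0)@ax,(P[vs[-1],u]-m0)@ax)
E
```

```text
time: 13.95
eef_pos: [593.9, 111.7, 57.9]
ee_rot: [0.702, -0.097, 0.699, 0.098]
contact_force: [0.6, -0.2, -4.5]
width: 0.281
[593.7407 111.8931  57.6619] [ 0.2006  0.004  -0.1597] [-0.0005  0.0036 -0.0007]
[593.5798 111.9806  57.4622] [ 0.1807 -0.0087 -0.1464] [-0.0003  0.0032 -0.0007]
[593.5159 112.1171  57.3263] [ 0.1672 -0.0236 -0.1439] [-0.0001  0.003  -0.0008]
10 253 299 axial -66.63002387472429 lat 0.6906852584114387 ztop 74.94552764571343
40 254 298 axial -75.56778656645145 lat 0.6652974120784549 ztop 74.74627764216518
80 255 298 axial -88.07413433527664 lat 0.8141224949931917 ztop 74.70584578191462
120 255 298 axial -101.2904305317654 lat 0.6685313817548647 ztop 75.04598275963248
160 256 297 axial -115.55321646651731 lat 0.7624080950582017 ztop 74.77686743658457
190 257 297 axial -126.05439011271038 lat 1.0545141767331117 ztop 74.84879414017222
top 199 235 239 axial -34.44207744451317 lat 2.1979288901369696 73.17415367001468
top 200 235 240 axial -36.815900965211625 lat -0.09901240271059347 75.37865951248511
top 201 235 240 axial -39.27614676557777 lat -0.7926588876854664 72.56412733162199
top 202 234 240 axial -42.21030233413929 lat -0.3354197407144557 74.7862405994747
top 203 234 239 axial -45.175645457084606 lat 0.07380350027770083 74.37741685552055
top 204 234 239 axial -47.72259448243955 lat -0.7279586841689762 74.3659087822167
top 205 233 239 axial -50.44524199807448 lat 0.00338103924094516 75.31470170660589
cas 140 49.25993207280416 -49.88955621018884
cas 160 49.595739160799305 -48.18749938173459
cas 175 48.89072632145806 -49.60575237029055
```

```bash
python3 -m jog '{"hand":[0,0,0,0],"delta_pos":[[0,0,0],[0,0,0],[0,0,0],[0,0,0]],"twist":[[0,0,0],[0,0,0],[0,0,0],[0,0,0]]}'
cat > chk.py <<'E'
from rig import ctrl
from h import *
np.set_printoptions(precision=4,suppress=True)
x=np.array([0,0,-1.]);d=np.array([-.273,.962,0]);d/=np.linalg.norm(d);T=np.stack([x,d,np.cross(x,d)],1)
m0=np.array([545.8,275,55.65])
s=ctrl.read_state();e=s["eef_pos"]-m0;print("tip depth",e@d+140,"lat",e@T[:,2],"z",e[2],"rot",R.from_matrix(rot(s["ee_rot"]).as_matrix().T@T).as_rotvec(),"F tool axial/lat/z",s["contact_force"]@d,s["contact_force"]@T[:,2],s["contact_force"][2],s["ft_torque"],s["time"])
E
python3 chk.py
```

```text
time: 14.48
eef_pos: [593.5, 112.3, 57.1]
ee_rot: [0.701, -0.097, 0.699, 0.098]
contact_force: [-0.4, -0.3, -3.8]
width: 0.28
tip depth -29.488223038712505 lat 1.4431690675575368 z 1.4591587085170161 rot [ 0.0002  0.0027 -0.0009] F tool axial/lat/z -0.13633912198671538 -0.47123948978786656 -3.829918147133464 [-0.0545 -0.0255 -0.017 ] 14.4833
```

```bash
python3 -m jog '{"hand":[0,0,0,0,0,0,0,0],"delta_pos":[[0.15,0,-0.12],[0.15,0,-0.12],[0.15,0.5,-0.12],[0.15,1,-0.12],[0.15,1.5,-0.12],[0.15,1.9,-0.12],[0.15,2.3,-0.12],[0.15,2.3,-0.12]],"twist":[[0,0,0],[0,0,0],[0,0,0],[0,0,0],[0,0,0],[0,0,0],[0,0,0],[0,0,0]]}'; python3 chk.py
python3 - <<'E'
from rig import ctrl
import cv2
c=ctrl.camera("scene");cv2.imwrite("pics/s11z.png",cv2.resize(c["image"][170:280,300:430],None,fx=5,fy=5,interpolation=cv2.INTER_CUBIC))
E
```

```text
time: 15.15
eef_pos: [585.7, 135.3, 55.7]
ee_rot: [0.701, -0.097, 0.699, 0.099]
contact_force: [-0.2, -0.4, -3.3]
width: 0.276
tip depth -5.3329759017995855 lat 0.26226971682566963 z 0.06771478562083644 rot [ 0.0013  0.0028 -0.0014] F tool axial/lat/z -0.3239229679606257 -0.2832491993036589 -3.3149443860830052 [-0.0349 -0.0396 -0.0444] 15.15
```

View pics/s11z.png

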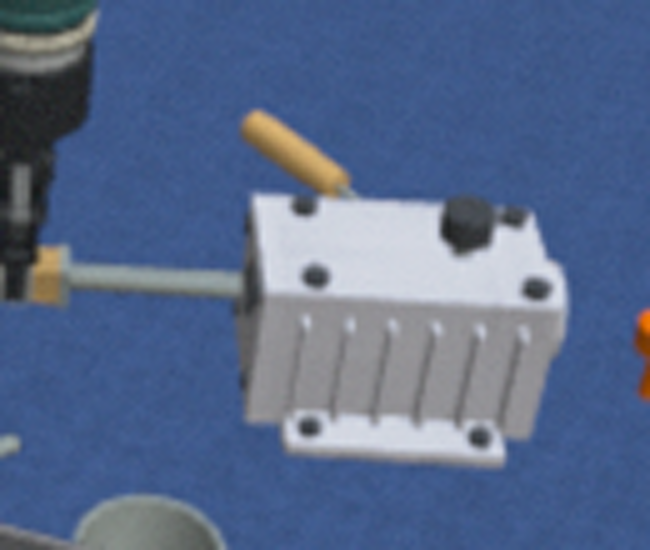

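The tip is right at the mouth and well aligned. I'll go in slowly.

```bash
python3 -m jog '{"hand":[0,0,0,0,0,0],"delta_pos":[[0,0.3,0],[0,0.6,0],[0,0.9,0],[0,1.2,0],[0,1.5,0],[0,1.5,0]],"twist":[[0,0,0],[0,0,0],[0,0,0],[0,0,0],[0,0,0],[0,0,0]]}'; python3 chk.py
```

```text
time: 15.7
eef_pos: [581.7, 149.2, 55.7]
ee_rot: [0.701, -0.097, 0.699, 0.098]
contact_force: [-0.2, -0.1, -4.1]
width: 0.276
tip depth 9.17590584647678 lat 0.23523106152259673 z 0.040178769763677735 rot [ 0.0008  0.0028 -0.0013] F tool axial/lat/z -0.0066008681734329305 -0.1828020121041195 -4.086361931678238 [-0.0156 -0.0194 -0.0081] 15.7
```

No contact force, so it is inside. I'll advance to about 65 mm depth.

```bash
python3 -m jog '{"hand":[0,0,0,0,0,0,0,0],"delta_pos":[[0,0.7,0],[0,1.4,0],[0,2.1,0],[0,2.8,0],[0,3.5,0],[0,4.2,0],[0,5,0],[0,5.5,0]],"twist":[[0,0,0],[0,0,0],[0,0,0],[0,0,0],[0,0,0],[0,0,0],[0,0,0],[0,0,0]]}'; python3 chk.py
```

```text
time: 16.37
eef_pos: [566.6, 202.7, 55.8]
ee_rot: [0.701, -0.097, 0.699, 0.098]
contact_force: [0.7, 0.3, -3.0]
width: 0.28
tip depth 64.7552345152395 lat 0.22003837068197488 z 0.12681983498288218 rot [ 0.0009  0.0029 -0.0013] F tool axial/lat/z 0.14807414010109798 0.7301304180456547 -3.003110937870831 [-0.0784  0.0277 -0.0314] 16.3667
```

```bash
python3 -m jog '{"hand":[0,0,0,0,0,0,0,0],"delta_pos":[[0,0.3,0],[0,0.6,0],[0,0.8,0],[0,1.0,0],[0,1.2,0],[0,1.4,0],[0,1.6,0],[0,1.6,0]],"twist":[[0,0,0],[0,0,0],[0,0,0],[0,0,0],[0,0,0],[0,0,0],[0,0,0],[0,0,0]]}'; python3 chk.py
python3 -m jog '{"hand":[0,0,0,0,0,0],"delta_pos":[[0,0.2,0],[0,0.4,0],[0,0.6,0],[0,0.8,0],[0,0.9,0],[0,0.9,0]],"twist":[[0,0,0],[0,0,0],[0,0,0],[0,0,0],[0,0,0],[0,0,0]]}'; python3 chk.py
```

```text
time: 17.03
eef_pos: [563.3, 214.5, 56.0]
ee_rot: [0.702, -0.099, 0.699, 0.096]
contact_force: [1.2, -6.8, -3.4]
width: 0.285
tip depth 77.04043038353149 lat 0.3599777923259583 z 0.37260044946161486 rot [-0.0004  0.0028  0.0038] F tool axial/lat/z -6.835537783317126 -0.6897394588776399 -3.4228390948084733 [-1.0101 -0.1253  0.105 ] 17.0333
time: 17.53
eef_pos: [561.2, 221.8, 56.1]
ee_rot: [0.702, -0.099, 0.699, 0.095]
contact_force: [2.2, -8.7, -1.9]
width: 0.28
tip depth 84.6118778450269 lat 0.3020500845067478 z 0.47775586138371295 rot [-0.001   0.0026  0.006 ] F tool axial/lat/z -8.972895996186834 -0.26775170981273205 -1.8954488955161564 [-1.3769 -0.1968  0.1356] 17.5333
```

```bash
python3 -m jog '{"hand":[0,0,0,0,0,0,0],"delta_pos":[[0,0.2,0],[0,0.4,0],[0,0.6,0],[0,0.8,0],[0,1.0,0],[0,1.2,0],[0,1.2,0]],"twist":[[0,0,0],[0,0,0],[0,0,0],[0,0,0],[0,0,0],[0,0,0],[0,0,0]]}'; python3 chk.py
```

```text
time: 18.12
eef_pos: [558.3, 232.1, 56.2]
ee_rot: [0.702, -0.1, 0.699, 0.094]
contact_force: [1.9, -12.7, -1.2]
width: 0.279
tip depth 95.29934674409513 lat 0.3373519676188269 z 0.5981342449324032 rot [-0.0013  0.0025  0.0084] F tool axial/lat/z -12.748504159155036 -1.602222479657821 -1.2058281972556697 [-1.8674 -0.3028  0.2067] 18.1167
```

```bash
python3 -m jog '{"hand":[0,0,0,0,0],"delta_pos":[[0,0.2,0],[0,0.4,0],[0,0.5,0],[0,0.5,0],[0,0.5,0]],"twist":[[0,0,0],[0,0,0],[0,0,0],[0,0,0],[0,0,0]]}'; python3 chk.py
python3 - <<'E'
from rig import ctrl
import cv2
c=ctrl.camera("scene");cv2.imwrite("pics/s12z.png",cv2.resize(c["image"][170:280,300:430],None,fx=5,fy=5,interpolation=cv2.INTER_CUBIC))
E
```

```text
time: 18.53
eef_pos: [557.7, 234.4, 56.5]
ee_rot: [0.702, -0.101, 0.699, 0.092]
contact_force: [3.4, -19.2, 0.1]
width: 0.278
tip depth 97.70621850989441 lat 0.36810307998472724 z 0.8470938762329894 rot [-0.0021  0.0023  0.0126] F tool axial/lat/z -19.399118812335693 -1.9910270601901463 0.1435197349686429 [-2.5898 -0.4372  0.2568] 18.5333
```

View pics/s12z.png

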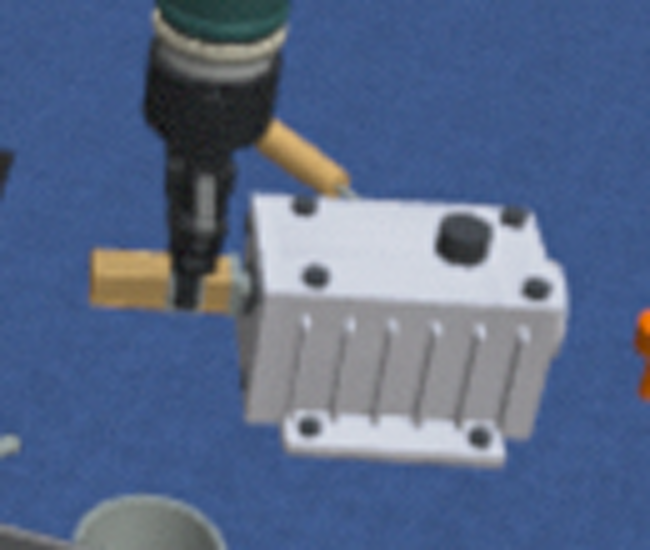

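The force rose to 19 N at the stop, and the pin head at (463, 238) now sits on the casing, so the pin has dropped. Drawing the rod out.

```bash
python3 -m jog '{"hand":[0,0,0,0,0,0,0,0],"delta_pos":[[0,-0.4,0],[0,-0.8,0],[0,-1.2,0],[0,-1.8,0],[0,-2.5,0],[0,-3.3,0],[0,-4,0],[0,-4,0]],"twist":[[0,0,0],[0,0,0],[0,0,0],[0,0,0],[0,0,0],[0,0,0],[0,0,0],[0,0,0]]}'; python3 chk.py
python3 - <<'E'
from rig import ctrl
import cv2
c=ctrl.camera("scene");cv2.imwrite("pics/s13z.png",cv2.resize(c["image"][170:280,300:430],None,fx=5,fy=5,interpolation=cv2.INTER_CUBIC))
E
```

```text
time: 19.25
eef_pos: [566.8, 201.9, 55.7]
ee_rot: [0.701, -0.097, 0.699, 0.097]
contact_force: [0.3, 0.2, -2.9]
width: 0.28
tip depth 63.95847390159942 lat 0.29676040851236857 z 0.04213413362160168 rot [-0.001   0.0028  0.    ] F tool axial/lat/z 0.135149469614858 0.300638735860499 -2.8720328806114037 [-0.0938 -0.0476  0.0363] 19.25
```

View pics/s13z.png

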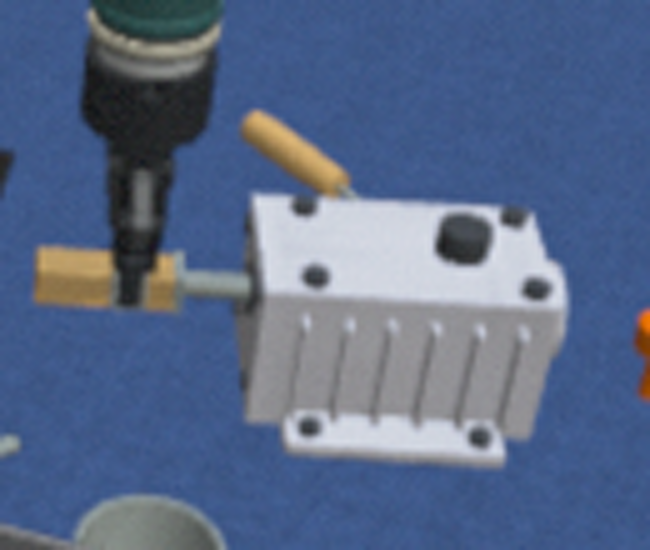

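The pin stays down. I'll continue out.

```bash
python3 -m jog '{"hand":[0,0,0,0,0,0,0,0],"delta_pos":[[0,-1,0],[0,-2.5,0],[0,-4,0],[0,-5.5,0],[0,-7,0],[0,-8.5,0],[0,-10.5,0],[0,-10.5,0]],"twist":[[0,0,0],[0,0,0],[0,0,0],[0,0,0],[0,0,0],[0,0,0],[0,0,0],[0,0,0]]}'; python3 chk.py
python3 - <<'E'
from rig import ctrl
from h import *
s=ctrl.read_state();print(tool(s,[499,-90.3,54.7]))
E
```

```text
time: 19.97
eef_pos: [596.3, 98.2, 55.8]
ee_rot: [0.702, -0.097, 0.699, 0.096]
contact_force: [-0.1, -0.1, -3.6]
width: 0.276
tip depth -43.90863571746425 lat 0.3444321312799042 z 0.11837123753616652 rot [-0.0028  0.0032  0.0023] F tool axial/lat/z -0.03129231281996956 -0.1579434109229133 -3.5998996652029396 [-0.0655  0.0158 -0.0289] 19.9667
[  0.09573914 -15.51460582 -14.46594007]
```

```bash
python3 -m jog '{"hand":[0,0,0,0,0,0,0,0],"delta_pos":[[0,-1.5,-1.5],[0,-4,-4],[0,-7,-7],[0,-10,-10],[0,-12.5,-12],[0,-14.5,-13.5],[0,-15.5,-14.4],[0,-15.5,-14.4]],"twist":[[0,0,0],[0,0,0],[0,0,0],[0,0,0],[0,0,0],[0,0,0],[0,0,0],[0,0,0]]}'
python3 -m jog '{"hand":[0,0,0,0,0,0,0,0],"delta_pos":[[1,0,0],[2,0,0],[3,0,0],[3.6,0,0],[4.1,0,0],[4.4,0,0],[4.4,0,0],[4.4,0,0]],"twist":[[0,0,0],[0,0,0],[0,0,0],[0,0,0],[0,0,0],[0,0,0],[0,0,0],[0,0,0]]}'
python3 chk.py
```

```text
time: 20.63
eef_pos: [497.7, -89.1, 55.4]
ee_rot: [0.701, -0.096, 0.7, 0.096]
contact_force: [0.1, 0.2, -3.7]
width: 0.283
time: 21.3
eef_pos: [499.2, -85.8, 11.0]
ee_rot: [0.701, -0.097, 0.699, 0.098]
contact_force: [0.2, -0.4, -4.2]
width: 0.283
tip depth -194.35473661034962 lat -143.36424124014968 z -44.628900164696134 rot [ 0.0006  0.0027 -0.0009] F tool axial/lat/z -0.4397454071348816 0.12220630523124912 -4.169470588831532 [-0.088  -0.0119 -0.0223] 21.3
```

Lowering the last ~4.3 mm to TCP 6.7.

```bash
python3 -m jog '{"hand":[0,0,0,0,0],"delta_pos":[[0.15,0,0],[0.3,0,0],[0.42,0,0],[0.42,0,0],[0.42,0,0]],"twist":[[0,0,0],[0,0,0],[0,0,0],[0,0,0],[0,0,0]]}'
python3 chk.py
```

```text
time: 21.72
eef_pos: [499.0, -86.1, 7.0]
ee_rot: [0.701, -0.097, 0.699, 0.098]
contact_force: [0.4, -0.5, -3.7]
width: 0.282
tip depth -194.56322239559262 lat -143.57992198079677 z -48.66270018361188 rot [ 0.0001  0.0029 -0.0008] F tool axial/lat/z -0.6130086664393238 0.24026144782445802 -3.7384811268744196 [-0.0501  0.032   0.0271] 21.7167
```

```bash
python3 -m jog '{"hand":[0,0,30,35,40,50,60,60],"delta_pos":[[0.1,0,0],[0.1,0,0],[0.1,0,0],[0.1,0,0],[0,0,0],[0,0,0],[0,0,0],[0,0,0]],"twist":[[0,0,0],[0,0,0],[0,0,0],[0,0,0],[0,0,0],[0,0,0],[0,0,0],[0,0,0]]}'
python3 -m jog '{"hand":[60,60,60,60,60,60,60],"delta_pos":[[-1,0,0],[-3,0,0],[-6,0,0],[-10,0,0],[-14,0,0],[-15,-5,0],[-15,-7,0]],"twist":[[0,0,0],[0,0,0],[0,0,0],[0,0,0],[0,0,0],[0,0,0],[0,0,0]]}'
python3 -m jog '{"hand":[60,60,60,60],"delta_pos":[[0,0,0],[0,0,0],[0,0,0],[0,0,0]],"twist":[[0,0,0],[0,0,0],[0,0,0],[0,0,0]]}'
python3 - <<'E'
from rig import ctrl
from h import *
np.set_printoptions(precision=2,suppress=True)
for n in ("wrist","scene","top"):
    c=ctrl.camera(n);cv2.imwrite(f"pics/{n}14.png",c["image"]); P,ok=cloud(c)
    if n=="wrist":
        for v in range(4,260,16):
            m=[u for u in range(235,325) if 10<P[v,u,2]<50 and c["image"][v,u].astype(int).sum()>250]
            if m: print(v,P[v,m].mean(0),"zmax",np.percentile(P[v,m,2],90))
    if n=="top": print("pin",P[250:255,133:140,2].max(), P[183,340])
    print(n,[([round(x) for x in d["bbox"]],round(d["score"],2)) for d in ctrl.look_for(n,"pin_head")][:3])
E
```

```text
time: 22.38
eef_pos: [499.3, -86.1, 7.2]
ee_rot: [0.702, -0.097, 0.699, 0.098]
contact_force: [-0.9, -0.5, 0.7]
width: 0.602
time: 22.97
eef_pos: [520.8, -155.3, 163.6]
ee_rot: [0.705, -0.1, 0.696, 0.096]
contact_force: [0.2, 0.4, 0.0]
width: 0.599
time: 23.3
eef_pos: [517.2, -152.6, 156.4]
ee_rot: [0.701, -0.097, 0.7, 0.099]
contact_force: [0.2, 0.0, 0.2]
width: 0.601
4 [477.95 -14.45  21.77] zmax 24.19219650510913
20 [481.09 -24.17  22.  ] zmax 24.756822201297258
36 [483.82 -34.28  22.43] zmax 24.167214677097117
52 [486.52 -44.56  22.46] zmax 24.255771500576998
68 [490.05 -55.69  29.94] zmax 30.869371343793
84 [493.01 -66.07  29.17] zmax 30.26985830877763
100 [495.81 -76.85  29.11] zmax 30.022343385651492
116 [499.2  -87.76  29.11] zmax 30.07747294417386
132 [502.31 -99.06  29.01] zmax 30.153529409298823
148 [ 505.7  -110.58   29.1 ] zmax 30.050765336504305
164 [ 509.45 -122.34   29.01] zmax 29.76200010649999
180 [ 512.93 -134.51   28.97] zmax 29.82163520473997
wrist []
scene [([212, 192, 304, 239], 0.49), ([388, 211, 398, 224], 0.42)]
pin 1075.848435188769 [ 697.18 -140.59   69.57]
top [([133, 247, 146, 260], 0.73), ([92, 263, 107, 275], 0.49)]
```

View pics/scene14.png

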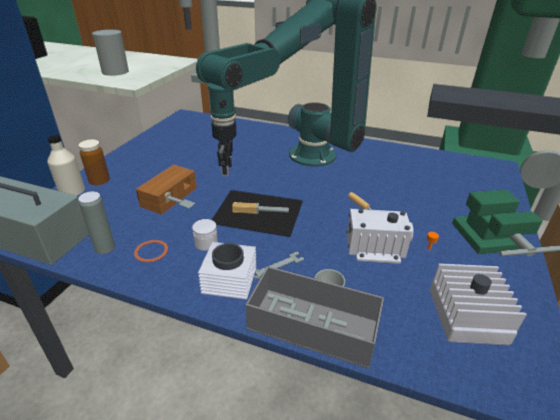

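View pics/wrist14.png

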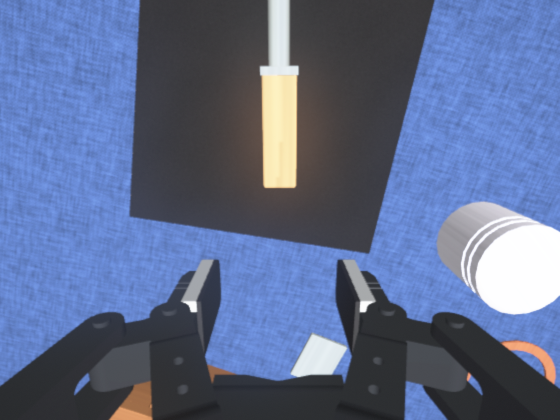

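The rod lies flat and free on the mat, the gripper is clear at 156 mm, and the scraper and piston are where they were. One check of the pin height, then hand in.

```bash
python3 - <<'E'
from rig import ctrl
from h import *
c=ctrl.camera("top");P,ok=cloud(c); z=P[248:259,134:145,2][ok[248:259,134:145]]; print(np.percentile(z,[10,50,75,90]))
s=ctrl.read_state();print(s["time"],abs(s["joint_vel"]).max(),s["contact_force"])
if np.percentile(z,75)<124: print(ctrl.sign_off())
E
```

```text
[107.25627533 118.19841291 119.23469388 120.35125812]
23.65 0.004160303982169269 [ 0.08012748 -0.6754711   0.15395638]
the job is handed in; nothing more can be done
None
```

I set the tensioner and handed the job in at about 23.7 s of the 64 s allowed. No verdict is reported, so what follows is from my own checks.

**What I did:**
- I drew the push rod out of the tool block by its shaft and laid it flat on the mat.
- I took it again by its square handle and pushed the plunger to its stop. The highest force I read was about 19 N against the 60 N limit, in readings taken between moves.
- I drew the rod out and laid it flat on the mat again.

**Last checks:**
- **Pin:** its top is about 119–120 mm above the table, down from about 131 mm at the start. It stayed down while the rod was drawn out.
- **Rod:** its top faces are at the heights expected lying flat (handle about 29–30 mm, shaft about 24 mm). It is let go, with the handle's centre over the mat.
- **Scraper and piston:** I saw no movement in the pictures. The piston measured within 1.5 mm of its starting position; I did not measure the scraper.
- **Arm:** clear at 156 mm height and at rest, with no contact force.

**Checks that disagreed or were indirect:**
- My first pin-height script gave a false value because it included pixels with no depth reading. I masked them and measured again.
- The detector also reported some wrong "pin_head" boxes, such as the mat in the scene view. I ignored them.
- I could not see the plunger itself. That it is held is inferred from the dropped pin and the push force.

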